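# Put the spice jar back in its tight row

## Task

Put the clip-top spice jar that stands on the chopping board back into the middle of the row in the spice rack: nudge the two pairs of jars apart as far as the steel row holder lets them go, then slide the jar in between, its clasp to the front and its back up against the holder's back strip. They are glass and the fit is close, so feel for the stops and never press a jar hard against the holder or its neighbours. Leave all five jars standing square in one neat row and nothing else on the shelf moved.

Things in the scene. Friction and masses are not known exactly. Their poses are not given: they have to be found in the camera images.
- rack: Low oak spice rack, fixed: base 85 x 360 x 12 mm with a back rail (top 34 mm up), open in front with no lip. Origin under the middle of the base, at the shelf's surface; x points from its front to its back, y to the left along the row, z up. Jars stand on the base, 12 mm up. A one-piece bent steel row holder is clamped to the rail. More than 17 N between an end jar and the holder (45 N for the others) counts as broken.
- rack_strip (a point): Point on the rack, at the front face of the holder's back strip (24 mm high, 28 mm behind the rack's origin, runs along the row). Its end cheeks (70 mm high) have soft pads, 254 mm apart inside (five jars leave 4 mm), giving 1 mm per 5 N, 3 mm at most. The holder is clamped up to 20 mm left or right of the rack's middle, unmeasured: find the cheeks by feel or eye. Axes as the rack's.
- jar_new_mid (a point): Jar to put away, on the board: square clip-top spice jar 50 x 50 x 92 mm, about 0.2 kg. Glass body 70 mm high with flat faces, vertical edges broken by 3 mm; narrow neck; round steel lid 14 mm high, 40 mm across. In the row it can be gripped by the body's front and back faces, 50 mm apart, above the back strip. Point: jar's centre, 46 mm above its foot; x from clasp (front) to hinge (back), z up.
- jar_new_clasp (a point): Front (clasp side) of jar_new, 25 mm in front of its axis and 80 mm above its foot. Axes as the jar's. More than 25 N between this jar and a neighbour breaks it.
- jar_a_mid (a point): Same make as jar_new. Its point is the jar's centre, 46 mm above its foot. Left end of the row (largest rack y). At the start the row's four jars stand about 1 mm apart, up to about 5 mm in front of the back strip, clasps to the front, with room at both ends of the holder.
- jar_b_mid (a point): Same make as jar_new. Its point is the jar's centre, 46 mm above its foot. Second from the left; jar_new belongs between it and jar_c. Sliding it towards jar_a takes that jar along; friction on the base is about 0.5 to 2.5 N a jar.
- jar_c_mid (a point): Same make as jar_new. Its point is the jar's centre, 46 mm above its foot. Third from the left; sliding it towards jar_d takes that jar along.
- jar_d_mid (a point): Same make as jar_new. Its point is the jar's centre, 46 mm above its foot. Right end of the row.
- board: Thick wooden chopping board lying flat, 260 x 200 x 36 mm, fixed; origin at the centre of its underside. It lies to the left or to the right in front of the rack.
- bowl: White ceramic rice bowl, 116 mm wide, 58 mm high, on the other side from the board; origin under its centre. Leave alone.
- pot: Tall aluminium pot, 190 mm wide (280 mm over its two handles), 160 mm high; origin under its centre. Leave alone.
- ladle: Ladle with black silicone handle, 300 mm long, lying behind the rack; origin under its cup. Leave alone.
- scoop: Blue plastic measuring scoop, cup 44 mm wide and 28 mm high with a 75 mm handle, on the board's near half; origin under its cup. Leave alone.
- mill: Wooden pepper mill, 54 mm wide, 148 mm high; origin under its centre. Leave alone.
- mortar: Small marble mortar, 96 mm wide, 65 mm high; origin under its centre. Leave alone.
Things that resemble listed ones, but are neither listed nor needed, are in the scene too. Leave any yellow look-alike of the part that bears jar_new_mid alone.

How it is judged:
By the outcome, as a careful person would: the job done as asked, in the order asked, and still so for the second after the job is handed in, with the robot touching nothing.
It also fails if it takes over 72 s, if anything falls off the work surface, if the arm or the gripper's body presses on something with over 40 N, if the wrist force passes 120 N, or if a joint passes its speed limit or range.

## Robot

A 7-joint arm with a two-finger parallel gripper is mounted at the origin on the work surface. World frame = base frame: x ahead of the robot, y to its left, z up, the work surface at z = 0. Lengths are in m, angles in rad, forces in N, time in s.
With the tool pointing down it reaches from about 0.425 to 0.875 m from the base axis. Payload 4.7 kg.
Tool frame: the origin (TCP) lies at the very end of the fingers, on their centre line; the grasp point (between the pads) lies 19 mm behind it; z points along the fingers, y is the line along which they close (so a half turn about z gives the same grasp; the last joint's range is limited). The gripper opens to 87 mm and grips with 3 to 60 N. Pads are 19 mm wide; open, the fingers measure 117 mm over their backs; the gripper's body (75 mm by 190 mm) begins 51 mm behind the grasp point.
Start: joints at [-1.158, 0.321, -0.07, 1.45, 0.023, 1.371, -0.057], TCP at [0.252, 0.599, 0.223] pointing down, gripper open.
Joint ranges: [-2.86, 2.86], [-0.3, 2.09], [-1.38, 1.24], [0.06, 2.45], [-1.56, 4.7], [0.09, 2.05], [-2.69, 2.69]. Speed limits (rad/s): [2.57, 2.57, 3.14, 3.14, 3.14, 3.14, 3.14].

## Interface

Orientations are given as a rotation vector (axis times angle).
In Python, from bench import ctrl, imaging, ticket gives the robot as it stands.
- The arm moves only by the tool jog_arm, never from a script. Its argument "rows" is text: rows parted by semicolons, each of 7 numbers parted by spaces: the shift along the tool's x, y, z in cm, then the turn, a rotation vector about the tool's x, y, z in rad, then the closure, from -1 (fully open) to 1 (shut), so that 0 is half open. A call has 1 to 5 rows; each row shifts and turns the commanded pose from where the row before left it, along the tool's axes as they then stand; what a row does not reach is not made up. A row lasts 1/8 s, in which the tool goes at most 62.5 mm and 10.7 degrees, less where a joint would pass 70% of its speed; a pose out of reach is approached as far as the arm can. A call with a gripper value outside its range is refused whole. The fingers move at their own pace and stop on an object; "force" is the grip in N (left out, the last holds). Time passes only in rows, so rows that do not move let the fingers close. It gives the time, the measured TCP pose, the force, the opening and the grip force at its end, in the units of the state.
- ctrl.get_state(): the state, without advancing time (a new reading comes with each control period).
- imaging.get_image(name): name is "scene" or "top" or "wrist"; returns a dict with "img" (400x640x3 uint8, blue, green, red), "vertical_fov" (degrees; the focal length in pixels is half the picture's height over the tangent of half this angle, whatever the lens; pixels are square), "cx", "cy" (the principal point, pixels), "k1" (the pictures are not rectified: a ray, as slopes to the right and down, at radius r is drawn at 1 + k1 r^2 times it, then the intrinsics apply), "origin" and "orientation" of the camera in the world. Camera axes: x right, y down, z forward; pixel columns grow to the right and rows downward; lengths in m; the calibration is good to about 2 mm. A picture is of the moment at which its call begins. There is no depth.
- ticket.close_job(): hands the job in; it is judged then, once.
The state is a dict: "time": time; "joint_positions": joint angles; "qd": joint speeds; "joint_torque": joint torques, N m; "position": TCP position; "tool_rot": TCP orientation; "ft_force": force on the tool from outside, world axes, zero at the start; "torque": the same for the moment, N m; "grip_width": opening from 0.0 (shut) to 1.0 (fully open); "grip_force": force on a finger pad.
Only numpy, scipy, OpenCV 4.12 (cv2) and the standard library are available. Lean on these libraries where they do the work, as an engineer would, in place of code of your own. Each camera call takes 0.05 s, during which the arm holds its last target. There are 200 camera calls.

## Working session

There is one attempt and no reset: what is moved stays moved. The work goes in short steps, Python scripts to look and compute and a tool call to move; the robot and the scene stay as the last step left them, time stands still between calls to the robot, and variables do not carry over. Pictures are saved under pics/ and viewed, at most 10 in all, crops included, and the job is handed in when it is done.

Besides the shell and the picture viewer there is one more tool, called after "Emit:" by a JSON object that holds its "name" and its "arguments", one argument or row to a line. jog_arm: Moves the arm, as the interface text tells. Its arguments: {"type":"object","properties":{"rows":{"type":"string"},"force":{"type":"number"}},"required":["rows"]}

```bash
ls; mkdir -p pics; cat > h.py <<'E'
import numpy as np, cv2
from bench import ctrl, imaging, ticket
from scipy.spatial.transform import Rotation as R
def K(d):
    f=200/np.tan(np.radians(d["vertical_fov"])/2); return np.array([[f,0,d["cx"]],[0,f,d["cy"]],[0,0,1.]])
def rot(d):
    o=np.array(d["orientation"],float); return o if o.shape==(3,3) else R.from_rotvec(o).as_matrix() if o.size==3 else R.from_quat(o).as_matrix()
def ray(d,u,v):
    k=K(d); p=np.array([(u-k[0,2])/k[0,0],(v-k[1,2])/k[1,1]]); q=p.copy()
    for _ in range(30): q=p/(1+d["k1"]*(q@q))
    return rot(d)@np.array([q[0],q[1],1])
def onz(d,u,v,z):
    r=ray(d,u,v); o=np.array(d["origin"]); return o+r*(z-o[2])/r[2]
def proj(d,P):
    c=rot(d).T@(np.array(P,float)-np.array(d["origin"])); q=c[:2]/c[2]; k=K(d)
    q=q*(1+d["k1"]*(q@q)); return q*k[0,0]+k[:2,2]
import pickle
def snap(n,tag):
    d=imaging.get_image(n); cv2.imwrite(f"pics/{tag}.png",d["img"]); pickle.dump(d,open(f"{tag}.pkl","wb")); return d
def load(t): return pickle.load(open(f"{t}.pkl","rb"))
E
python3 - <<'E'
from h import *
for n in("scene","top","wrist"):
    d=snap(n,n+"0"); print(n,{k:v for k,v in d.items() if k!="img"})
print(ctrl.get_state())
E
```

```text
pics
scene {'vertical_fov': 55.65914955689073, 'cx': 318.54645755528605, 'cy': 205.14844745619718, 'k1': -0.09009683838462948, 'origin': array([1.20460417, 0.48369319, 0.86596928]), 'orientation': array([-1.11380975, -2.33567667,  1.00547983])}
top {'vertical_fov': 57.550715614185656, 'cx': 316.61565168461453, 'cy': 201.84684557429742, 'k1': -0.03311634336078214, 'origin': array([ 0.4011774 , -0.00796722,  1.19698181]), 'orientation': array([-2.15157807,  2.16571613, -0.13105361])}
wrist {'vertical_fov': 62.31454809766231, 'cx': 320.3156610627313, 'cy': 201.95617072677808, 'k1': -0.008979077122869742, 'origin': array([0.17598859, 0.63182263, 0.38270007]), 'orientation': array([2.39541378, 1.59093242, 0.24432101])}
{'time': 0.15, 'joint_positions': array([-1.15790925,  0.32168876, -0.07006415,  1.45139509,  0.02259081,
        1.37079028, -0.05688498]), 'qd': array([-2.92855818e-04, -3.50065427e-03, -1.46800285e-03, -3.92190759e-03,
       -7.11202353e-04,  8.49290315e-05, -8.74956265e-04]), 'joint_torque': array([-6.27170925e-05, -4.91791964e+01, -4.04480807e-01, -3.12880361e+01,
       -6.39729341e-02,  4.03669663e-02,  1.22859014e-04]), 'position': array([0.25228524, 0.59859064, 0.22168903]), 'tool_rot': array([-6.22200319e-01, -3.07914243e+00,  2.32439560e-03]), 'ft_force': array([-0.65259773, -0.02581388,  0.51813345]), 'torque': array([0.00587984, 0.05910711, 0.01207392]), 'grip_force': 0.0, 'grip_width': 1.00393841074169}
```

View pics/top0.png

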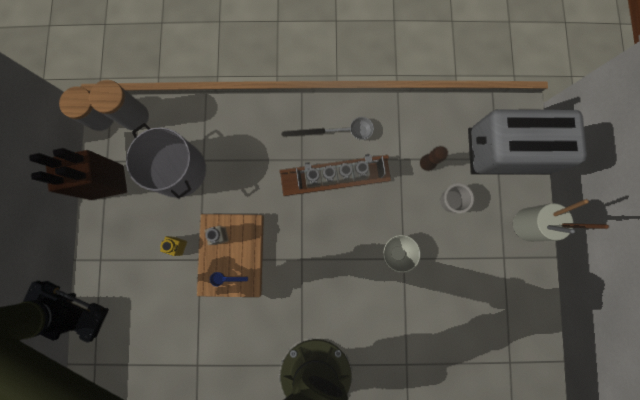

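View pics/scene0.png

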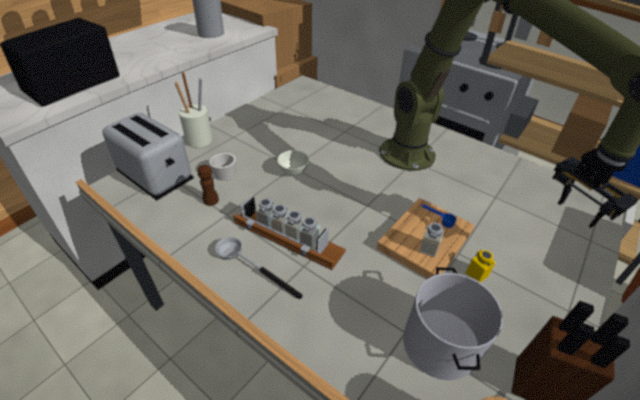

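The top view shows the grey jar at about (214,236) on the board, the yellow look-alike at (172,246), and rack jars at about (313,175), (329,172), (346,169) and (363,167). I'll enlarge both areas.

```bash
python3 - <<'E'
import cv2, numpy as np
t=cv2.imread("pics/top0.png"); 
def c(im,x,y,w,h,s,g):
    o=cv2.resize(im[y:y+h,x:x+w],None,fx=s,fy=s,interpolation=cv2.INTER_CUBIC)
    o=cv2.convertScaleAbs(o,alpha=1.4,beta=10)
    for i in range(0,w,g): cv2.putText(o,str(x+i),(i*s,8),0,.35,(0,255,255),1); cv2.line(o,(i*s,10),(i*s,14),(0,255,255),1)
    for i in range(0,h,g): cv2.putText(o,str(y+i),(0,i*s+4),0,.35,(0,255,255),1)
    return o
a=c(t,275,150,125,50,6,10)   #750x300
b=c(t,195,210,70,50,6,10) #420x300
b=cv2.copyMakeBorder(b,0,0,0,330,cv2.BORDER_CONSTANT)
cv2.imwrite("pics/c1.png",np.vstack([a,b]))
E
```

```text
(no output)
```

View pics/c1.png

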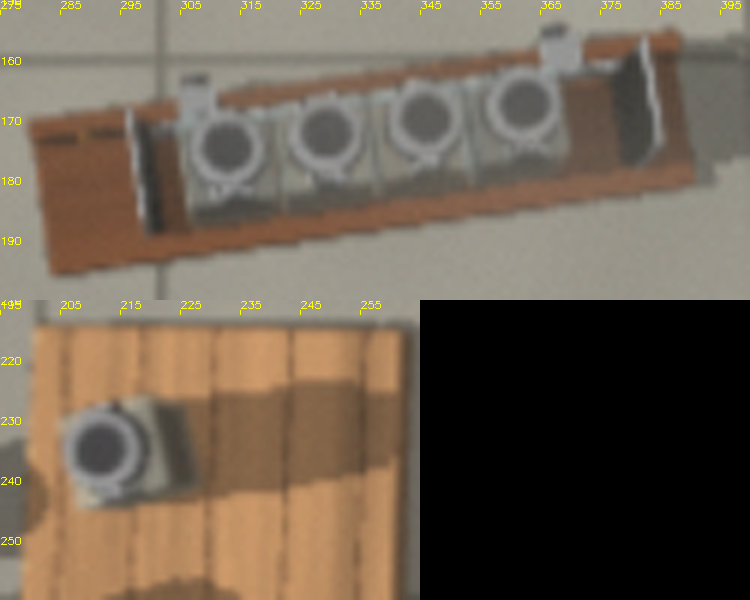

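The crop shows the rack base corners at about (283.5,195.5) and (390,180.5), and the four lids at (312.5,174.3), (329,172), (345.5,169.7) and (362,167.4). The cheeks are near (297,168)–(299,189) and (382,157)–(384.5,174.5). The new jar's lid is at (211.5,234.8) with its clasp facing the robot.

```bash
python3 - <<'E'
from h import *
d=load("top0"); np.set_printoptions(precision=4,suppress=True)
def p(n,u,v,z): print(n,onz(d,u,v,z)[:2])
p("FL",283.5,195.5,.012);p("FR",390,180.5,.012);p("BLtop",280,170,.034);p("BRtop",388,155,.034)
for i,(u,v) in enumerate([(312.5,174.3),(329.3,171.8),(345.7,169.6),(362.2,167.3)]): p("jar"+"abcd"[i],u,v,.104)
p("LC",296.5,168,.082);p("LC",299,189,.082);p("RC",382,157,.082);p("RC",384.5,174.5,.082)
p("new",211.5,234.8,.128);p("TL",205,229,.106);p("TR",219.5,226,.106);p("clasp",213.3,242,.116)
p("yellow",172,246,.09); p("pot",158,160,.16);p("mill",434,157,.148)
print(R.from_rotvec(ctrl.get_state()["tool_rot"]).as_matrix())
# wrist cam in tool frame
w=load("wrist0");s=ctrl.get_state();T=R.from_rotvec(s["tool_rot"]).as_matrix()
print("cam in tool",T.T@(np.array(w["origin"])-s["position"]),T.T@rot(w))
E
```

```text
FL [0.5675 0.1005]
FR [ 0.6153 -0.2513]
BLtop [0.6483 0.1102]
BRtop [ 0.6961 -0.243 ]
jara [0.6194 0.0038]
jarb [ 0.6268 -0.0476]
jarc [ 0.6333 -0.0978]
jard [ 0.6402 -0.1484]
LC [0.6441 0.0539]
LC [0.5777 0.0461]
RC [ 0.6776 -0.2142]
RC [ 0.6217 -0.2204]
new [0.4363 0.3009]
TL [0.4544 0.3273]
TR [0.4632 0.2838]
clasp [0.4154 0.2984]
yellow [0.4042 0.4317]
pot [0.6543 0.4558]
mill [ 0.6605 -0.3562]
[[-0.9215  0.3883 -0.0005]
 [ 0.3883  0.9215 -0.0014]
 [-0.0001 -0.0015 -1.    ]]
cam in tool [ 0.0832  0.0008 -0.161 ] [[ 0.0003 -0.9534 -0.3016]
 [ 1.      0.0002  0.0004]
 [-0.0004 -0.3016  0.9534]]
```

```bash
cat >> h.py <<'E'
TH=0.135; ORG=np.array([.6335,-.0697,0])   # rack yaw/origin
np.set_printoptions(precision=4,suppress=True)
def down(yaw):  # tool y at world angle yaw, z down
    y=np.array([np.cos(yaw),np.sin(yaw),0]); z=np.array([0,0,-1.]); return np.c_[np.cross(y,z),y,z]
def plan(pos,yaw,n,close=-1,start=None):
    s=ctrl.get_state(); p=s["position"] if start is None else start[0]; T=R.from_rotvec(s["tool_rot"]) if start is None else R.from_matrix(down(start[1]))
    rv=(T.inv()*R.from_matrix(down(yaw))).as_rotvec(); dp=(np.array(pos)-p)/n; out=[]
    for i in range(n):
        t=T*R.from_rotvec(rv*i/n); a=t.inv().apply(dp)*100
        out.append("%.2f %.2f %.2f %.3f %.3f %.3f %g"%(*a,*(rv/n),close))
    for i in range(0,n,5): print("; ".join(out[i:i+5]))
def st():
    s=ctrl.get_state(); T=R.from_rotvec(s["tool_rot"]).as_matrix(); print("t",s["time"],"pos",s["position"],"yaw",np.arctan2(T[1,1],T[0,1]),"tilt",T[2,:2],"F",s["ft_force"],"w",s["grip_width"]*87,s["grip_force"]); return s
E
python3 - <<'E'
from h import *
plan((.44,.295,.25),.135,8)
plan((.63,-.075,.25),.135,9,start=(np.array([.44,.295,.25]),.135))
E
```

```text
-3.64 -2.59 -0.35 -0.000 0.000 0.130 -1; -3.94 -2.09 -0.35 -0.000 0.000 0.130 -1; -4.18 -1.57 -0.35 -0.000 0.000 0.130 -1; -4.34 -1.01 -0.35 -0.000 0.000 0.130 -1; -4.44 -0.44 -0.35 -0.000 0.000 0.130 -1
-4.46 0.13 -0.35 -0.000 0.000 0.130 -1; -4.41 0.71 -0.35 -0.000 0.000 0.130 -1; -4.28 1.27 -0.35 -0.000 0.000 0.130 -1
-4.36 1.54 0.00 0.000 0.000 0.000 -1; -4.36 1.54 0.00 0.000 0.000 0.000 -1; -4.36 1.54 0.00 0.000 0.000 0.000 -1; -4.36 1.54 0.00 0.000 0.000 0.000 -1; -4.36 1.54 0.00 0.000 0.000 0.000 -1
-4.36 1.54 0.00 0.000 0.000 0.000 -1; -4.36 1.54 0.00 0.000 0.000 0.000 -1; -4.36 1.54 0.00 0.000 0.000 0.000 -1; -4.36 1.54 0.00 0.000 0.000 0.000 -1
```

Emit:
{"name": "jog_arm", "arguments": {
  "rows": "-3.6 -2.6 -0.35 0 0 0.13 -1; -3.9 -2.1 -0.35 0 0 0.13 -1; -4.2 -1.6 -0.35 0 0 0.13 -1; -4.3 -1 -0.35 0 0 0.13 -1; -4.4 -0.4 -0.35 0 0 0.13 -1"
}}

```text
time: 0.78
position: [0.3693, 0.4085, 0.24]
tool_rot: [-1.579, -2.716, 0.0]
ft_force: [-0.5, 0.7, 0.4]
grip_width: 0.999
grip_force: 0.0
```

Emit:
{"name": "jog_arm", "arguments": {
  "rows": "-4.5 0.1 -0.35 0 0 0.13 -1; -4.4 0.7 -0.35 0 0 0.13 -1; -4.3 1.3 -0.35 0 0 0.13 -1; 0 0 0 0 0 0 -1; 0 0 0 0 0 0 -1"
}}

```text
time: 1.4
position: [0.4385, 0.2958, 0.2504]
tool_rot: [-2.068, -2.363, 0.0]
ft_force: [0.0, 0.2, -0.0]
grip_width: 0.999
grip_force: 0.0
```

```bash
python3 - <<'E'
from h import *
st(); snap("wrist","w1")
E
```

```text
t 1.4 pos [0.4385 0.2958 0.2504] yaw 0.13296029432911666 tilt [ 0.0006 -0.0006] F [ 0.0131  0.2205 -0.0283] w 86.94653223567894 0.0
```

Emit:
{"name": "jog_arm", "arguments": {
  "rows": "-4.4 1.5 0 0 0 0 -1; -4.4 1.5 0 0 0 0 -1; -4.4 1.5 0 0 0 0 -1; -4.4 1.5 0 0 0 0 -1; -4.4 1.5 0 0 0 0 -1"
}}

```text
time: 2.08
position: [0.5425, 0.0877, 0.2503]
tool_rot: [-2.065, -2.367, -0.0]
ft_force: [0.0, 0.4, -0.7]
grip_width: 0.998
grip_force: 0.0
```

Emit:
{"name": "jog_arm", "arguments": {
  "rows": "-4.4 1.5 0 0 0 0 -1; -4.4 1.5 0 0 0 0 -1; -4.4 1.5 0 0 0 0 -1; -4.4 1.5 0 0 0 0 -1; 0 0 0 0 0 0 -1"
}}

```text
time: 2.7
position: [0.6254, -0.0827, 0.2497]
tool_rot: [2.074, 2.358, -0.004]
ft_force: [0.1, -0.0, -0.3]
grip_width: 0.998
grip_force: 0.0
```

Emit:
{"name": "jog_arm", "arguments": {
  "rows": "0 0 0 0 0 0 -1"
}}

```text
time: 2.82
position: [0.625, -0.0774, 0.2499]
tool_rot: [-2.066, -2.365, -0.0]
ft_force: [-0.0, 0.8, 0.6]
grip_width: 1.004
grip_force: 0.0
```

```bash
python3 - <<'E'
from h import *
st(); snap("wrist","w2")
a=cv2.imread("pics/w1.png"); b=cv2.imread("pics/w2.png")
cv2.imwrite("pics/w2b.png",cv2.convertScaleAbs(cv2.resize(b,(800,500),interpolation=2),alpha=1.3))
cv2.imwrite("pics/w1b.png",cv2.convertScaleAbs(cv2.resize(a,(800,500),interpolation=2),alpha=1.3))
E
```

```text
t 2.825 pos [ 0.625  -0.0774  0.2499] yaw 0.13453779364621926 tilt [ 0.0012 -0.001 ] F [-0.0352  0.8467  0.5907] w 87.30993937465838 0.0
```

View pics/w1b.png

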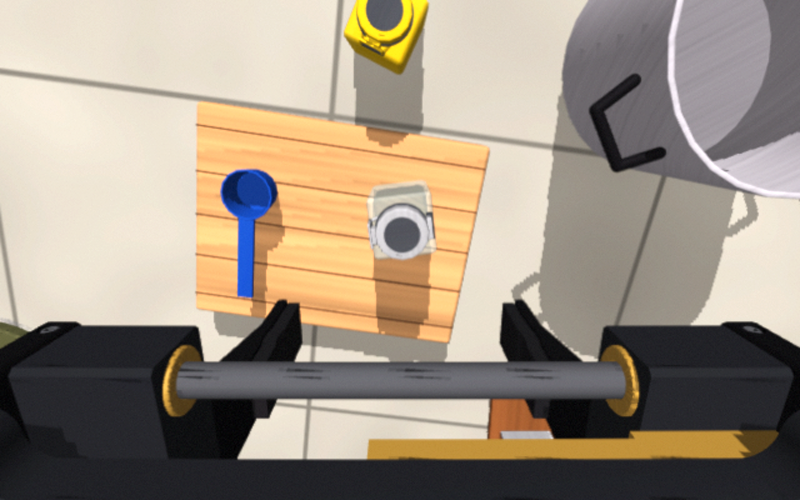

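View pics/w2b.png

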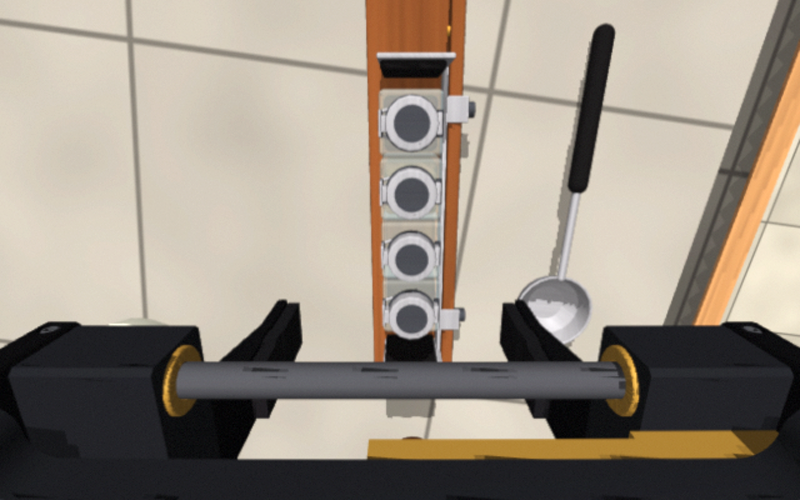

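w1 shows the new jar's lid at about (402,236)/1.25, its clasp to the left (front), nearly square to the tool. w2 shows the four lids at x≈411 and y≈123, 194, 259 and 316 (/1.25), the left cheek at y≈55 and the strip's top line at x≈443.

```bash
cat >> h.py <<'E'
def rk(P): 
    c,s=np.cos(TH),np.sin(TH); d=np.array(P)[:2]-ORG[:2]; return np.array([c*d[0]+s*d[1],-s*d[0]+c*d[1]])
def disc(d,u,v,r=14):   # centroid of dark lid disc near (u,v)
    g=cv2.cvtColor(d["img"],cv2.COLOR_BGR2GRAY); x0,y0=int(u)-r,int(v)-r; m=(g[y0:y0+2*r+1,x0:x0+2*r+1]<95).astype(np.uint8)
    n,l,s,c=cv2.connectedComponentsWithStats(m); k=l[r,r]; return c[k]+[x0,y0],s[k]
E
python3 - <<'E'
from h import *
d=load("w2")
for n,(u,v) in zip("abcd",[(412,123),(411,194),(411,259),(412,316)]):
    c,s=disc(d,u/1.25,v/1.25); P=onz(d,*c,.104); print(n,c,s,P[:2],rk(P))
for n,u,v,z in [("front1",369,90,.012),("front2",376,335,.012),("strip1",444,75,.036),("strip2",438,330,.036),("railback1",465,60,.034),("LCin top f",379,57,.082),("LC b",455,57,.082),("bodyTL",381,91,.082),("bodyTR",441,91,.082)]:
    P=onz(d,u/1.25,v/1.25,z); print(n,P[:2],rk(P))
d=load("w1"); c,s=disc(d,402/1.25,236/1.25); P=onz(d,*c,.128); print("new",c,s,P)
for n,u,v,z in [("claspmid",371,240,.116),("hinge",432,222,.116),("TL",369,191,.106),("TR",427,182,.106),("TLbot",378,192,.036)]: print(n,onz(d,u/1.25,v/1.25,z)[:2])
# yaw check images enlarged
a=cv2.resize(d["img"][135:220,280:360],None,fx=5,fy=5,interpolation=2)
w=load("w2")["img"]; b=cv2.resize(w[30:290,285:385],None,fx=2.3,fy=2.3,interpolation=2)
o=np.zeros((600,800,3),np.uint8); o[:a.shape[0],:a.shape[1]]=a; o[:b.shape[0],420:420+b.shape[1]]=b; cv2.imwrite("pics/c2.png",o)
E
```

```text
a [329.1715  98.2413] [  0   0  29  29 659] [0.622  0.0066] [-0.0011  0.0771]
b [328.9357 155.7113] [  2   2  27  27 575] [ 0.6291 -0.0441] [-0.0009  0.0259]
c [328.9297 207.5482] [  3   3  25  24 498] [ 0.6364 -0.0945] [-0.0005 -0.025 ]
d [328.9681 254.8702] [  2   6  25  23 439] [ 0.6437 -0.1451] [-0.0001 -0.0761]
front1 [0.5824 0.0297] [-0.0373  0.1054]
front2 [ 0.6175 -0.2148] [-0.0354 -0.1416]
strip1 [0.6453 0.0484] [0.0276 0.1155]
strip2 [ 0.6788 -0.1875] [ 0.029  -0.1228]
railback1 [0.661  0.0625] [0.045  0.1273]
LCin top f [0.5927 0.0488] [-0.0245  0.1229]
LC b [0.6475 0.0562] [0.0308 0.1229]
bodyTL [0.5969 0.026 ] [-0.0234  0.0997]
bodyTR [0.6412 0.032 ] [0.0213 0.0997]
new [321.3064 187.4893] [  1   0  28  28 607] [0.4388 0.3039 0.128 ]
claspmid [0.4173 0.2934]
hinge [0.4601 0.3129]
TL [0.4113 0.3277]
TR [0.4529 0.34  ]
TLbot [0.4157 0.3162]
```

View pics/c2.png

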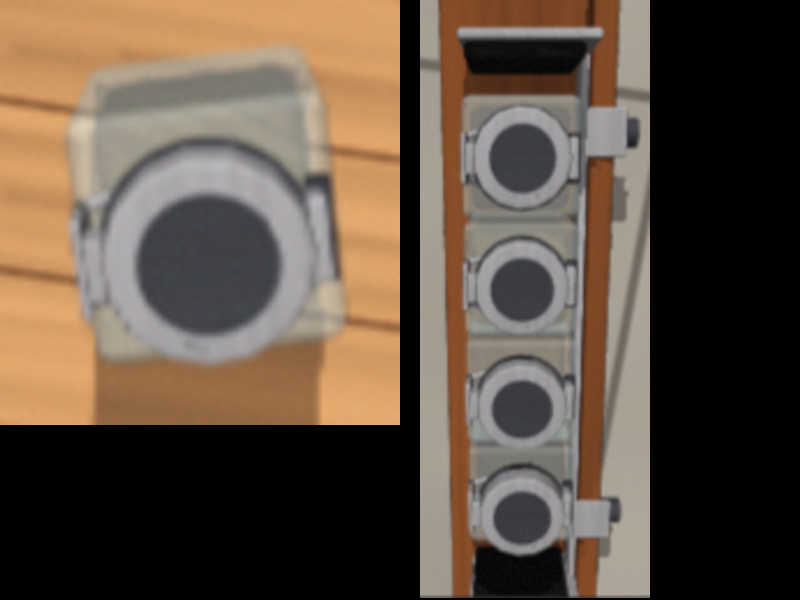

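The new jar is turned about 8° further left than the tool, so its yaw is about 0.275. The row jars stand about 3–4 mm in front of the strip, with room at the left cheek. I'll start with jar a: grip it, draw it back to the strip and release.

```bash
sed -i 's/^TH=0.135/TH=0.139/' h.py; python3 - <<'E'
from h import *
plan((.622,.0066,.13),.139,3); plan((.622,.0066,.056),.139,3,start=(np.array([.622,.0066,.13]),.139))
E
```

```text
2.76 0.28 4.01 -0.000 -0.000 -0.001 -1; 2.77 0.28 4.00 -0.000 -0.000 -0.001 -1; 2.77 0.29 4.00 -0.000 -0.000 -0.001 -1
0.00 0.00 2.47 0.000 0.000 0.000 -1; 0.00 0.00 2.47 0.000 0.000 0.000 -1; 0.00 0.00 2.47 0.000 0.000 0.000 -1
```

Emit:
{"name": "jog_arm", "arguments": {
  "rows": "2.8 0.3 4 0 0 0 -1; 2.8 0.3 4 0 0 0 -1; 2.7 0.3 4 0 0 0 -1; 0 0 0 0 0 0 -1; 0 0 0 0 0 0 -1",
  "force": 10
}}

```text
time: 3.5
position: [0.6236, 0.004, 0.132]
tool_rot: [2.068, 2.363, 0.002]
ft_force: [0.7, -0.2, 0.6]
grip_width: 1.001
grip_force: 0.0
```

Emit:
{"name": "jog_arm", "arguments": {
  "rows": "0 0 3.3 0 0 0 -1; 0 0 2.4 0 0 0 -1; 0 0 1.1 0 0 0 -1; 0 0 0.6 0 0 0 -1; 0 0 0 0 0 0 -1"
}}

```text
time: 4.12
position: [0.6236, 0.0036, 0.0574]
tool_rot: [2.07, 2.362, 0.001]
ft_force: [0.8, 0.9, 0.5]
grip_width: 1.001
grip_force: 0.0
```

Emit:
{"name": "jog_arm", "arguments": {
  "rows": "0 0 0 0 0 0 0.1; 0 0 0 0 0 0 0.1; 0 0 0 0 0 0 0.1; 0 0 0 0 0 0 0.1; 0 0 0 0 0 0 0.1"
}}

```text
time: 4.75
position: [0.6228, 0.004, 0.0566]
tool_rot: [-2.07, -2.363, 0.0]
ft_force: [-1.1, 0.2, 1.2]
grip_width: 0.575
grip_force: 10.0
```

Emit:
{"name": "jog_arm", "arguments": {
  "rows": "0 0.1 0 0 0 0 0.1; 0 0.1 0 0 0 0 0.1; 0 0 0 0 0 0 0.1"
}}

```text
time: 5.12
position: [0.6249, 0.0041, 0.0566]
tool_rot: [-2.07, -2.363, 0.0]
ft_force: [-2.2, -0.8, 2.4]
grip_width: 0.571
grip_force: 10.0
```

Emit:
{"name": "jog_arm", "arguments": {
  "rows": "0 0.08 0 0 0 0 0.1; 0 0 0 0 0 0 0.1"
}}

```text
time: 5.38
position: [0.6252, 0.0041, 0.0566]
tool_rot: [-2.07, -2.362, 0.001]
ft_force: [-4.1, -0.3, 4.7]
grip_width: 0.575
grip_force: 10.0
```

Emit:
{"name": "jog_arm", "arguments": {
  "rows": "0 -0.06 0 0 0 0 0.1; 0 0 0 0 0 0 -1; 0 0 0 0 0 0 -1; 0 0 0 0 0 0 -1"
}}

```text
time: 5.88
position: [0.6256, 0.0044, 0.0565]
tool_rot: [2.069, 2.363, 0.001]
ft_force: [-0.9, 0.6, 0.0]
grip_width: 0.826
grip_force: 0.0
```

Emit:
{"name": "jog_arm", "arguments": {
  "rows": "-2.5 -0.1 0 0 0 0 -1; -2.5 -0.2 0 0 0 0 -1; 0 0 0 0 0 0 -1; 0 0 0 0 0 0 -1"
}}

```text
time: 6.38
position: [0.6289, -0.0442, 0.0564]
tool_rot: [-2.069, -2.363, -0.001]
ft_force: [0.3, 1.2, -0.0]
grip_width: 0.996
grip_force: 0.0
```

```bash
python3 - <<'E'
from h import *
s=st(); print(rk(s["position"]),rk((.6252,.0041)))
d=snap("wrist","w3"); cv2.imwrite("pics/w3b.png",cv2.resize(d["img"][20:330,240:440],None,fx=1.9,fy=1.9,interpolation=2))
E
```

```text
t 6.375 pos [ 0.6289 -0.0442  0.0564] yaw 0.1327460918668044 tilt [0.0012 0.0002] F [ 0.2884  1.1904 -0.0315] w 86.67648901130566 0.0
[-0.0011  0.0259] [0.002  0.0742]
```

View pics/w3b.png

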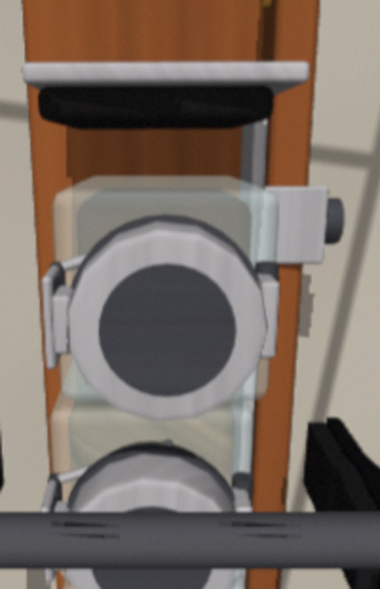

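Jar a now stands back at the strip while b is still forward; the clamp clears the fingers. Next I'll grip b, draw it back and slide it left.

Emit:
{"name": "jog_arm", "arguments": {
  "rows": "0 0 0 0 0 0 0.1; 0 0 0 0 0 0 0.1; 0 0 0 0 0 0 0.1; 0 0 0 0 0 0 0.1",
  "force": 15
}}

```text
time: 6.92
position: [0.6287, -0.0456, 0.0566]
tool_rot: [-2.07, -2.363, -0.0]
ft_force: [1.1, -0.6, 0.3]
grip_width: 0.629
grip_force: 0.0
```

Emit:
{"name": "jog_arm", "arguments": {
  "rows": "0 0.1 0 0 0 0 0.1; 0 0.1 0 0 0 0 0.1; 0 0.05 0 0 0 0 0.1; 0 0 0 0 0 0 0.1"
}}

```text
time: 7.42
position: [0.6312, -0.0455, 0.0566]
tool_rot: [-2.07, -2.363, 0.0]
ft_force: [-1.4, 0.5, 0.8]
grip_width: 0.572
grip_force: 15.0
```

Emit:
{"name": "jog_arm", "arguments": {
  "rows": "0 0.05 0 0 0 0 0.1; 0 0 0 0 0 0 0.1"
}}

```text
time: 7.68
position: [0.6318, -0.0454, 0.0566]
tool_rot: [2.07, 2.363, 0.0]
ft_force: [-1.5, -0.7, 0.5]
grip_width: 0.574
grip_force: 15.0
```

Emit:
{"name": "jog_arm", "arguments": {
  "rows": "0 0.04 0 0 0 0 0.1; 0 0 0 0 0 0 0.1"
}}

```text
time: 7.92
position: [0.632, -0.0454, 0.0566]
tool_rot: [-2.07, -2.363, 0.0]
ft_force: [-2.8, -1.0, 2.3]
grip_width: 0.576
grip_force: 15.0
```

Emit:
{"name": "jog_arm", "arguments": {
  "rows": "0 0.04 0 0 0 0 0.1; 0 0 0 0 0 0 0.1"
}}

```text
time: 8.18
position: [0.632, -0.0454, 0.0566]
tool_rot: [-2.07, -2.363, 0.001]
ft_force: [-5.1, -0.3, 4.0]
grip_width: 0.578
grip_force: 15.0
```

Emit:
{"name": "jog_arm", "arguments": {
  "rows": "0 -0.09 0 0 0 0 0.1; 0.3 0 0 0 0 0 0.1; 0.3 0 0 0 0 0 0.1; 0.3 0 0 0 0 0 0.1; 0 0 0 0 0 0 0.1"
}}

```text
time: 8.8
position: [0.6306, -0.0358, 0.0565]
tool_rot: [2.069, 2.364, 0.001]
ft_force: [0.0, -1.8, 0.4]
grip_width: 0.572
grip_force: 15.0
```

Emit:
{"name": "jog_arm", "arguments": {
  "rows": "0.15 0 0 0 0 0 0.1; 0.15 0 0 0 0 0 0.1; 0 0 0 0 0 0 0.1"
}}

```text
time: 9.18
position: [0.6302, -0.0328, 0.0565]
tool_rot: [-2.07, -2.363, -0.001]
ft_force: [-1.6, -2.2, -0.9]
grip_width: 0.575
grip_force: 15.0
```

Emit:
{"name": "jog_arm", "arguments": {
  "rows": "0.15 0 0 0 0 0 0.1; 0.1 0 0 0 0 0 0.1; 0 0 0 0 0 0 0.1"
}}

```text
time: 9.55
position: [0.6298, -0.0307, 0.0566]
tool_rot: [-2.07, -2.363, -0.001]
ft_force: [-0.6, -1.6, -1.2]
grip_width: 0.577
grip_force: 15.0
```

Emit:
{"name": "jog_arm", "arguments": {
  "rows": "0.1 0 0 0 0 0 0.1; 0 0 0 0 0 0 0.1"
}}

```text
time: 9.8
position: [0.6297, -0.0304, 0.0566]
tool_rot: [2.07, 2.362, -0.0]
ft_force: [0.7, -2.6, -1.9]
grip_width: 0.575
grip_force: 15.0
```

Emit:
{"name": "jog_arm", "arguments": {
  "rows": "0.1 0 0 0 0 0 0.1; 0 0 0 0 0 0 0.1"
}}

```text
time: 10.05
position: [0.6296, -0.0299, 0.0566]
tool_rot: [2.07, 2.362, -0.001]
ft_force: [1.9, -5.2, -2.4]
grip_width: 0.574
grip_force: 15.0
```

Emit:
{"name": "jog_arm", "arguments": {
  "rows": "-0.08 0 0 0 0 0 0.1; 0 0 0 0 0 0 0.1; 0 0 0 0 0 0 -1; 0 0 0 0 0 0 -1; 0 0 0 0 0 0 -1"
}}

```text
time: 10.68
position: [0.6294, -0.0286, 0.0566]
tool_rot: [-2.068, -2.363, -0.001]
ft_force: [-0.2, -0.1, -0.2]
grip_width: 0.828
grip_force: 0.0
```

Emit:
{"name": "jog_arm", "arguments": {
  "rows": "-2 -0.1 0 0 0 0 -1; -2.4 -0.1 0 0 0 0 -1; -2 0 0 0 0 0 -1; 0 0 0 0 0 0 -1; 0 0 0 0 0 0 -1"
}}

```text
time: 11.3
position: [0.636, -0.0927, 0.0564]
tool_rot: [-2.069, -2.363, -0.001]
ft_force: [0.1, 0.2, -0.3]
grip_width: 0.997
grip_force: 0.0
```

```bash
python3 - <<'E'
from h import *
s=st(); d=snap("wrist","w4"); cv2.imwrite("pics/w4b.png",cv2.resize(d["img"][:330,230:430],None,fx=1.8,fy=1.8,interpolation=2))
E
```

```text
t 11.3 pos [ 0.636  -0.0927  0.0564] yaw 0.13227873974039406 tilt [ 0.001  -0.0001] F [ 0.1155  0.1723 -0.2767] w 86.78021886486576 0.0
```

View pics/w4b.png

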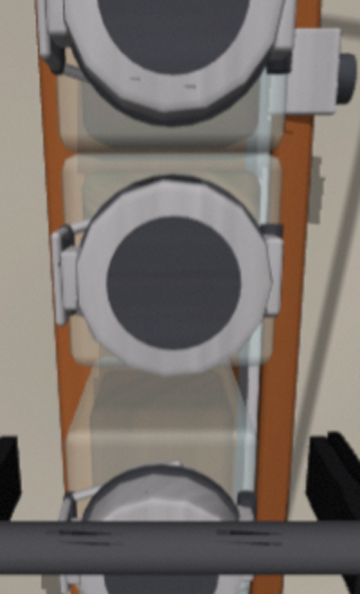

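b and a stand together at the left with their backs at the strip, and the gap to c is opening. Now I'll do jar c.

Emit:
{"name": "jog_arm", "arguments": {
  "rows": "0 0 0 0 0 0 0.1; 0 0 0 0 0 0 0.1; 0 0 0 0 0 0 0.1; 0 0 0 0 0 0 0.1; 0 0 0 0 0 0 0.1"
}}

```text
time: 11.98
position: [0.636, -0.0934, 0.0566]
tool_rot: [-2.07, -2.363, -0.0]
ft_force: [-0.0, 1.0, 0.8]
grip_width: 0.576
grip_force: 15.0
```

Emit:
{"name": "jog_arm", "arguments": {
  "rows": "0 0.1 0 0 0 0 0.1; 0 0.1 0 0 0 0 0.1; 0 0 0 0 0 0 0.1"
}}

```text
time: 12.35
position: [0.6379, -0.0933, 0.0566]
tool_rot: [-2.07, -2.363, 0.0]
ft_force: [-3.1, -1.2, 1.9]
grip_width: 0.57
grip_force: 15.0
```

Emit:
{"name": "jog_arm", "arguments": {
  "rows": "0 0.05 0 0 0 0 0.1; 0 0 0 0 0 0 0.1"
}}

```text
time: 12.6
position: [0.6385, -0.0933, 0.0566]
tool_rot: [2.07, 2.363, -0.0]
ft_force: [-2.3, -0.6, 2.1]
grip_width: 0.571
grip_force: 15.0
```

```bash
python3 -c "
from h import *
s=st(); print(rk(s['position']))"
```

```text
t 12.6 pos [ 0.6385 -0.0933  0.0566] yaw 0.1319248896652002 tilt [-0.0001 -0.    ] F [-2.3212 -0.582   2.1052] w 49.68907442042926 14.998385746730492
[ 0.0017 -0.0241]
```

Emit:
{"name": "jog_arm", "arguments": {
  "rows": "0 0.05 0 0 0 0 0.1; 0 0 0 0 0 0 0.1"
}}

```text
time: 12.85
position: [0.6385, -0.0933, 0.0566]
tool_rot: [-2.07, -2.362, 0.001]
ft_force: [-4.1, -1.0, 4.2]
grip_width: 0.575
grip_force: 15.0
```

Emit:
{"name": "jog_arm", "arguments": {
  "rows": "0 0.04 0 0 0 0 0.1; 0 0 0 0 0 0 0.1"
}}

```text
time: 13.1
position: [0.6386, -0.0933, 0.0566]
tool_rot: [-2.069, -2.362, 0.002]
ft_force: [-5.0, -0.7, 4.3]
grip_width: 0.576
grip_force: 15.0
```

Emit:
{"name": "jog_arm", "arguments": {
  "rows": "0 -0.1 0 0 0 0 0.1; -0.3 0 0 0 0 0 0.1; -0.3 0 0 0 0 0 0.1; -0.4 0 0 0 0 0 0.1; -0.4 0 0 0 0 0 0.1"
}}

```text
time: 13.72
position: [0.6398, -0.1021, 0.0568]
tool_rot: [-2.063, -2.362, -0.005]
ft_force: [-6.5, 6.8, 8.6]
grip_width: 0.569
grip_force: 15.0
```

Emit:
{"name": "jog_arm", "arguments": {
  "rows": "-0.4 0 0 0 0 0 0.1; -0.4 0 0 0 0 0 0.1; -0.4 0 0 0 0 0 0.1; -0.3 0 0 0 0 0 0.1; 0 0 0 0 0 0 0.1"
}}

```text
time: 14.35
position: [0.642, -0.1182, 0.0567]
tool_rot: [-2.065, -2.362, -0.004]
ft_force: [-6.0, 5.6, 7.2]
grip_width: 0.571
grip_force: 15.0
```

```bash
sed -i 's/^TH=0.139/TH=0.137/' h.py; python3 -c "
from h import *
s=st(); print(rk(s['position']))
for p in [(.6252,.0041),(.632,-.0454),(.6385,-.0933),(.6296,-.0299)]: print(rk(p))"
```

```text
t 14.35 pos [ 0.642  -0.1182  0.0567] yaw 0.1340951426813092 tilt [ 0.0053 -0.0008] F [-5.9952  5.6143  7.2071] w 49.7076372750973 15.000317464582622
[ 0.0018 -0.0492]
[0.0019 0.0742]
[0.0018 0.0243]
[ 0.0017 -0.0241]
[0.0016 0.04  ]
```

Emit:
{"name": "jog_arm", "arguments": {
  "rows": "0 -0.06 -0.03 0 0 0 0.1; 0 0 0 0 0 0 0.1"
}}

```text
time: 14.6
position: [0.6422, -0.12, 0.0567]
tool_rot: [-2.068, -2.364, -0.003]
ft_force: [-0.4, 3.5, 0.6]
grip_width: 0.571
grip_force: 15.0
```

```bash
python3 -c "
from h import *
s=st(); print(rk(s['position']),s['torque'])
d=snap('wrist','w5'); cv2.imwrite('pics/w5b.png',cv2.resize(d['img'][:330,220:440],None,fx=1.8,fy=1.8,interpolation=2))"
```

```text
t 14.6 pos [ 0.6422 -0.12    0.0567] yaw 0.13353871378773516 tilt [0.002  0.0009] F [-0.354   3.5288  0.6038] w 49.67153306728837 14.999711980344728
[ 0.0017 -0.051 ] [0.6906 0.4085 0.1122]
```

Emit:
{"name": "jog_arm", "arguments": {
  "rows": "-0.2 0 0 0 0 0 0.1; -0.2 0 0 0 0 0 0.1; 0 0 0 0 0 0 0.1"
}}

```text
time: 15.02
position: [0.6421, -0.1273, 0.0566]
tool_rot: [2.071, 2.361, -0.001]
ft_force: [-0.2, 0.4, -2.6]
grip_width: 0.572
grip_force: 15.0
```

Emit:
{"name": "jog_arm", "arguments": {
  "rows": "-0.2 0 0 0 0 0 0.1; 0 0 0 0 0 0 0.1"
}}

```text
time: 15.28
position: [0.6422, -0.1286, 0.0567]
tool_rot: [2.07, 2.362, -0.001]
ft_force: [-1.3, -0.3, -3.0]
grip_width: 0.57
grip_force: 15.0
```

Emit:
{"name": "jog_arm", "arguments": {
  "rows": "-0.1 0 0.02 0 0 0 0.1; 0 0 0 0 0 0 0.1"
}}

```text
time: 15.52
position: [0.6424, -0.1289, 0.0566]
tool_rot: [-2.07, -2.363, -0.0]
ft_force: [-0.6, 1.3, -2.4]
grip_width: 0.574
grip_force: 15.0
```

Emit:
{"name": "jog_arm", "arguments": {
  "rows": "-0.1 0 0 0 0 0 0.1; 0 0 0 0 0 0 0.1"
}}

```text
time: 15.78
position: [0.6427, -0.1301, 0.0566]
tool_rot: [2.07, 2.363, 0.0]
ft_force: [0.8, 0.4, -3.3]
grip_width: 0.575
grip_force: 15.0
```

```bash
python3 -c "
from h import *
s=st(); print(rk(s['position']),s['torque'])
d=snap('top','t5'); cv2.imwrite('pics/t5b.png',cv2.resize(d['img'][150:205,270:400],None,fx=6,fy=6,interpolation=2))"
```

```text
t 15.775 pos [ 0.6427 -0.1301  0.0566] yaw 0.1319467079207325 tilt [-0.0002  0.0002] F [ 0.8274  0.4082 -3.3308] w 49.98317658392354 14.998457069741562
[ 0.0009 -0.0611] [0.0536 0.0344 0.011 ]
```

Emit:
{"name": "jog_arm", "arguments": {
  "rows": "-0.1 0.03 0.01 0 0 0 0.1; 0 0 0 0 0 0 0.1"
}}

```text
time: 16.08
position: [0.6432, -0.131, 0.0566]
tool_rot: [2.07, 2.363, 0.0]
ft_force: [-0.1, 0.9, -1.8]
grip_width: 0.575
grip_force: 15.0
```

Emit:
{"name": "jog_arm", "arguments": {
  "rows": "-0.1 0 0 0 0 0 0.1; 0 0 0 0 0 0 0.1"
}}

```text
time: 16.32
position: [0.6432, -0.1313, 0.0566]
tool_rot: [-2.069, -2.363, -0.001]
ft_force: [-1.0, 3.3, -1.8]
grip_width: 0.573
grip_force: 15.0
```

Emit:
{"name": "jog_arm", "arguments": {
  "rows": "-0.1 0 0 0 0 0 0.1; 0 0 0 0 0 0 0.1"
}}

```text
time: 16.58
position: [0.6433, -0.1316, 0.0566]
tool_rot: [-2.068, -2.363, -0.002]
ft_force: [-1.7, 5.0, 0.1]
grip_width: 0.574
grip_force: 15.0
```

Emit:
{"name": "jog_arm", "arguments": {
  "rows": "-0.1 0 0 0 0 0 0.1; 0 0 0 0 0 0 0.1"
}}

```text
time: 16.82
position: [0.6433, -0.1319, 0.0566]
tool_rot: [-2.067, -2.362, -0.002]
ft_force: [-3.0, 5.3, 2.1]
grip_width: 0.576
grip_force: 15.0
```

```bash
python3 -c "
from h import *
s=st(); print(rk(s['position']),s['torque'])
d=snap('top','t5'); cv2.imwrite('pics/t5b.png',cv2.convertScaleAbs(cv2.resize(d['img'][150:205,270:400],None,fx=6,fy=6,interpolation=2),alpha=1.4))"
```

```text
t 16.825 pos [ 0.6433 -0.1319  0.0566] yaw 0.1330731540916612 tilt [ 0.0027 -0.0005] F [-2.9837  5.2853  2.1014] w 50.07751248103229 14.997069257078692
[ 0.0012 -0.0629] [ 1.0898  0.5141 -0.1179]
```

View pics/t5b.png

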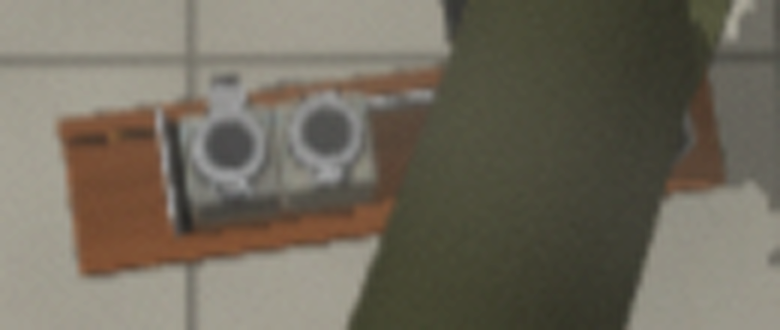

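a is at the left cheek, but the right side is hidden by the arm. I'll handle d directly: square it and feel its cheek.

Emit:
{"name": "jog_arm", "arguments": {
  "rows": "0.15 -0.05 0 0 0 0 0.1; 0 0 0 0 0 0 0.1; 0 0 0 0 0 0 -1; 0 0 0 0 0 0 -1; 0 0 0 0 0 0 -1"
}}

```text
time: 17.5
position: [0.6429, -0.1337, 0.0569]
tool_rot: [2.071, 2.361, -0.001]
ft_force: [0.5, -0.1, -0.1]
grip_width: 0.828
grip_force: 0.0
```

Emit:
{"name": "jog_arm", "arguments": {
  "rows": "-2.5 -0.1 0 0 0 0 -1; -2.5 -0.1 0 0 0 0 -1; 0 0 0 0 0 0 -1; 0 0 0 0 0 0 -1"
}}

```text
time: 18.0
position: [0.6475, -0.1811, 0.0564]
tool_rot: [-2.069, -2.363, -0.001]
ft_force: [-0.7, 0.9, -0.0]
grip_width: 1.0
grip_force: 0.0
```

```bash
python3 -c "
from h import *
s=st(); print(rk(s['position']))
d=snap('wrist','w6'); cv2.imwrite('pics/w6b.png',cv2.resize(d['img'][:330,220:440],None,fx=1.8,fy=1.8,interpolation=2))"
```

```text
t 18.0 pos [ 0.6475 -0.1811  0.0564] yaw 0.13241186773841596 tilt [0.001  0.0001] F [-0.6881  0.913  -0.0212] w 86.97504676409665 0.0
[-0.0014 -0.1123]
```

View pics/w6b.png

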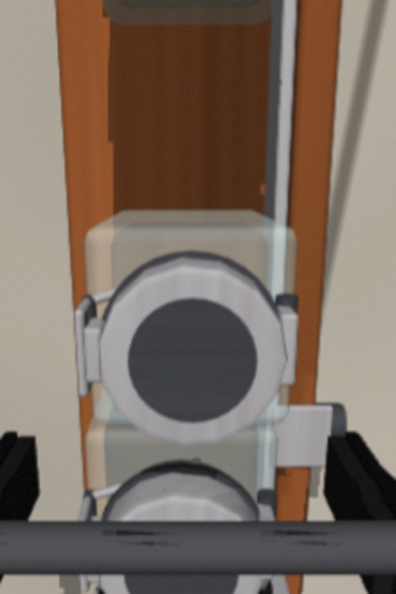

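Jar c is square at the strip and d is still about 3 mm forward beside its clamp; the clear gap left of c is plain. That is my tenth view, so from here I work from numbers only.

Emit:
{"name": "jog_arm", "arguments": {
  "rows": "0 0 0 0 0 0 0.1; 0 0 0 0 0 0 0.1; 0 0 0 0 0 0 0.1; 0 0 0 0 0 0 0.1; 0 0 0 0 0 0 0.1",
  "force": 12
}}

```text
time: 18.68
position: [0.6474, -0.1822, 0.0566]
tool_rot: [2.07, 2.363, 0.0]
ft_force: [-0.1, -0.2, -0.0]
grip_width: 0.576
grip_force: 12.0
```

Emit:
{"name": "jog_arm", "arguments": {
  "rows": "0 0.1 0 0 0 0 0.1; 0 0.1 0 0 0 0 0.1; 0 0.05 0 0 0 0 0.1; 0 0 0 0 0 0 0.1"
}}

```text
time: 19.18
position: [0.6496, -0.1819, 0.0565]
tool_rot: [-2.07, -2.363, 0.0]
ft_force: [-3.3, 0.3, 3.5]
grip_width: 0.572
grip_force: 12.0
```

Emit:
{"name": "jog_arm", "arguments": {
  "rows": "0 0.05 0 0 0 0 0.1; 0 0 0 0 0 0 0.1"
}}

```text
time: 19.42
position: [0.6503, -0.1818, 0.0566]
tool_rot: [-2.07, -2.363, 0.0]
ft_force: [-4.9, 1.0, 3.9]
grip_width: 0.573
grip_force: 12.0
```

```bash
python3 -c "
from h import *
s=st(); print(rk(s['position']))"
```

```text
t 19.425 pos [ 0.6503 -0.1818  0.0566] yaw 0.13202845101776378 tilt [ 0.0001 -0.0001] F [-4.8706  1.0153  3.8882] w 49.87986236923243 11.993592432118021
[ 0.0013 -0.1134]
```

Emit:
{"name": "jog_arm", "arguments": {
  "rows": "0 0.04 0 0 0 0 0.1; 0 0 0 0 0 0 0.1"
}}

```text
time: 19.68
position: [0.6506, -0.1817, 0.0566]
tool_rot: [-2.07, -2.363, 0.0]
ft_force: [-4.5, 0.3, 4.1]
grip_width: 0.572
grip_force: 12.0
```

Emit:
{"name": "jog_arm", "arguments": {
  "rows": "0 0.03 0 0 0 0 0.1; 0 0 0 0 0 0 0.1"
}}

```text
time: 19.92
position: [0.6506, -0.1817, 0.0565]
tool_rot: [-2.07, -2.362, 0.001]
ft_force: [-6.0, 0.6, 5.7]
grip_width: 0.578
grip_force: 12.0
```

Emit:
{"name": "jog_arm", "arguments": {
  "rows": "0 -0.1 -0.02 0 0 0 0.1; 0 0 0 0 0 0 0.1"
}}

```text
time: 20.18
position: [0.6505, -0.1818, 0.0566]
tool_rot: [2.069, 2.363, 0.001]
ft_force: [-2.7, 1.3, 0.7]
grip_width: 0.573
grip_force: 12.0
```

Emit:
{"name": "jog_arm", "arguments": {
  "rows": "-0.08 0 0 0 0 0 0.1; 0 0 0 0 0 0 0.1"
}}

```text
time: 20.42
position: [0.6506, -0.1818, 0.0566]
tool_rot: [-2.069, -2.363, -0.002]
ft_force: [-2.2, 2.8, -0.3]
grip_width: 0.574
grip_force: 12.0
```

Emit:
{"name": "jog_arm", "arguments": {
  "rows": "-0.08 0 0 0 0 0 0.1; 0 0 0 0 0 0 0.1"
}}

```text
time: 20.68
position: [0.6506, -0.1822, 0.0566]
tool_rot: [-2.069, -2.363, -0.002]
ft_force: [-0.4, 4.5, 0.8]
grip_width: 0.569
grip_force: 12.0
```

Emit:
{"name": "jog_arm", "arguments": {
  "rows": "-0.08 0 0 0 0 0 0.1; 0 0 0 0 0 0 0.1"
}}

```text
time: 20.92
position: [0.6506, -0.1825, 0.0566]
tool_rot: [-2.068, -2.363, -0.003]
ft_force: [-1.5, 4.7, 1.4]
grip_width: 0.573
grip_force: 12.0
```

Emit:
{"name": "jog_arm", "arguments": {
  "rows": "-0.08 0 0 0 0 0 0.1; 0 0 0 0 0 0 0.1"
}}

```text
time: 21.18
position: [0.6507, -0.1827, 0.0566]
tool_rot: [-2.067, -2.363, -0.003]
ft_force: [-1.9, 7.5, 2.1]
grip_width: 0.575
grip_force: 12.0
```

Emit:
{"name": "jog_arm", "arguments": {
  "rows": "-0.08 0 0 0 0 0 0.1; 0 0 0 0 0 0 0.1"
}}

```text
time: 21.42
position: [0.6507, -0.1829, 0.0566]
tool_rot: [-2.066, -2.362, -0.004]
ft_force: [-3.2, 7.6, 2.4]
grip_width: 0.576
grip_force: 12.0
```

Emit:
{"name": "jog_arm", "arguments": {
  "rows": "0.2 0 0 0 0 0 0.1; 0 0 0 0 0 0 0.1; 0 0 0 0 0 0 -1; 0 0 0 0 0 0 -1; 0 0 0 0 0 0 -1"
}}

```text
time: 22.05
position: [0.6504, -0.1852, 0.057]
tool_rot: [2.07, 2.361, -0.001]
ft_force: [-0.2, -0.0, 0.6]
grip_width: 0.828
grip_force: 0.0
```

Emit:
{"name": "jog_arm", "arguments": {
  "rows": "2.5 0 0 0 0 0 -1; 2.5 0 0 0 0 0 -1; 0 0 0 0 0 0 -1; 0 0 0 0 0 0 -1; 0 0 0 0 0 0 -1"
}}

```text
time: 22.68
position: [0.6437, -0.1364, 0.0569]
tool_rot: [2.072, 2.36, -0.001]
ft_force: [0.4, -0.5, -0.2]
grip_width: 1.001
grip_force: 0.0
```

```bash
python3 -c "
from h import *
s=st(); print(rk(s['position']))
d=snap('wrist','w7')
# brightness disc of lids: predicted px from lid pos
for n,P in [('a',(.6255,.0055)),('b',(.630,-.0295)),('c',(.6433,-.1318)),('d',(.6507,-.1825))]:
    p=proj(d,(*P,.104)); print(n,p)
    if 20<p[0]<620 and 25<p[1]<270:
        c,a=disc(d,*p,r=60); Q=onz(d,*c,.104); print(c,a,Q[:2],rk(Q))"
```

```text
t 22.675 pos [ 0.6437 -0.1364  0.0569] yaw 0.1298464426492056 tilt [-0.0012  0.0002] F [ 0.4271 -0.4836 -0.2069] w 87.05874528233888 0.0
[ 0.001  -0.0675]
a [ 319.7917 -125.0413]
b [319.5748  16.8257]
c [319.5084 305.0031]
d [321.2724 402.6753]
```

Emit:
{"name": "jog_arm", "arguments": {
  "rows": "0.4 0 0 0 0 0 -1; 0 0 0 0 0 0 0.1; 0 0 0 0 0 0 0.1; 0 0 0 0 0 0 0.1; 0 0 0 0 0 0 0.1",
  "force": 12
}}

```text
time: 23.35
position: [0.6432, -0.1304, 0.0568]
tool_rot: [2.07, 2.363, 0.0]
ft_force: [0.7, 0.0, 0.0]
grip_width: 0.632
grip_force: 0.0
```

Emit:
{"name": "jog_arm", "arguments": {
  "rows": "-0.07 0 0 0 0 0 0.1; 0 0 0 0 0 0 0.1"
}}

```text
time: 23.6
position: [0.6432, -0.1305, 0.0568]
tool_rot: [-2.069, -2.363, -0.0]
ft_force: [-0.3, 0.6, 0.6]
grip_width: 0.578
grip_force: 12.0
```

Emit:
{"name": "jog_arm", "arguments": {
  "rows": "-0.07 0 0 0 0 0 0.1; 0 0 0 0 0 0 0.1"
}}

```text
time: 23.85
position: [0.6432, -0.1306, 0.0568]
tool_rot: [-2.068, -2.363, -0.001]
ft_force: [-1.2, 4.0, 2.5]
grip_width: 0.575
grip_force: 12.0
```

Emit:
{"name": "jog_arm", "arguments": {
  "rows": "-0.07 0 0 0 0 0 0.1; 0 0 0 0 0 0 0.1"
}}

```text
time: 24.1
position: [0.6433, -0.1309, 0.0568]
tool_rot: [-2.068, -2.363, -0.002]
ft_force: [-2.8, 4.5, 3.0]
grip_width: 0.577
grip_force: 12.0
```

Emit:
{"name": "jog_arm", "arguments": {
  "rows": "-0.07 0 0 0 0 0 0.1; 0 0 0 0 0 0 0.1"
}}

```text
time: 24.35
position: [0.6434, -0.131, 0.0568]
tool_rot: [-2.067, -2.362, -0.002]
ft_force: [-2.6, 5.4, 3.7]
grip_width: 0.575
grip_force: 12.0
```

Emit:
{"name": "jog_arm", "arguments": {
  "rows": "-0.07 0 0 0 0 0 0.1; 0 0 0 0 0 0 0.1"
}}

```text
time: 24.6
position: [0.6434, -0.1312, 0.0568]
tool_rot: [-2.066, -2.362, -0.003]
ft_force: [-3.4, 6.7, 3.9]
grip_width: 0.573
grip_force: 12.0
```

Emit:
{"name": "jog_arm", "arguments": {
  "rows": "-0.07 0 0 0 0 0 0.1; 0 0 0 0 0 0 0.1"
}}

```text
time: 24.85
position: [0.6435, -0.1313, 0.0568]
tool_rot: [-2.066, -2.362, -0.004]
ft_force: [-4.3, 8.2, 4.8]
grip_width: 0.575
grip_force: 12.0
```

Emit:
{"name": "jog_arm", "arguments": {
  "rows": "0.3 -0.05 0 0 0 0 0.1; 0 0 0 0 0 0 0.1; 0 0 0 0 0 0 -1; 0 0 0 0 0 0 -1; 0 0 0 0 0 0 -1"
}}

```text
time: 25.48
position: [0.6428, -0.1326, 0.0568]
tool_rot: [2.071, 2.362, -0.001]
ft_force: [-0.6, -0.1, -0.4]
grip_width: 0.831
grip_force: 0.0
```

Emit:
{"name": "jog_arm", "arguments": {
  "rows": "0 0 -5.5 0 0 0 -1; 2.2 0 -5.5 0 0 0 -1; 2.2 0 -5.9 0 0 0 -1; 0 0 0 0 0 0 -1; 0 0 0 0 0 0 -1"
}}

```text
time: 26.1
position: [0.6368, -0.0886, 0.225]
tool_rot: [2.07, 2.363, -0.0]
ft_force: [0.3, -0.8, 0.0]
grip_width: 1.001
grip_force: 0.0
```

```bash
python3 -c "
from h import *
s=st(); print(rk(s['position']))
d=snap('wrist','w8')
for n,P in [('a',(.623,.0195)),('b',(.630,-.030)),('c',(.6433,-.1318)),('d',(.6507,-.1825))]:
    p=proj(d,(*P,.104)); print(n,p)
    if 20<p[0]<620 and 25<p[1]<270:
        c,a=disc(d,*p,r=22); Q=onz(d,*c,.104); print(c,a,Q[:2],rk(Q))"
```

```text
t 26.1 pos [ 0.6368 -0.0886  0.225 ] yaw 0.1316946517532934 tilt [-0.0002 -0.0002] F [ 0.3238 -0.8147  0.028 ] w 87.12973466371474 0.0
[ 0.0007 -0.0192]
a [320.1676  64.4857]
[320.3785  63.3924] [  7   5  32  34 864] [0.6231 0.0203] [0.002  0.0906]
b [320.6778 128.8133]
[320.6148 127.7213] [  8   7  30  31 732] [ 0.6298 -0.0291] [0.0019 0.0407]
c [320.4023 241.4418]
[320.8041 242.2575] [ 10  11  27  25 536] [ 0.6438 -0.1326] [ 0.0016 -0.0637]
d [321.0723 289.5421]
```

The gap measures 54.4 mm, with both pairs square at the strip. Next I'll fetch the new jar.

```bash
python3 -c "
from h import *
plan((.4405,.296,.25),.275,9)"
```

```text
4.52 -1.60 -0.29 -0.000 -0.000 -0.016 -1; 4.55 -1.53 -0.29 -0.000 -0.000 -0.016 -1; 4.57 -1.45 -0.29 -0.000 -0.000 -0.016 -1; 4.59 -1.38 -0.29 -0.000 -0.000 -0.016 -1; 4.62 -1.31 -0.29 -0.000 -0.000 -0.016 -1
4.64 -1.23 -0.29 -0.000 -0.000 -0.016 -1; 4.66 -1.16 -0.29 -0.000 -0.000 -0.016 -1; 4.67 -1.08 -0.29 -0.000 -0.000 -0.016 -1; 4.69 -1.01 -0.29 -0.000 -0.000 -0.016 -1
```

Emit:
{"name": "jog_arm", "arguments": {
  "rows": "4.5 -1.6 -0.3 0 0 -0.016 -1; 4.5 -1.5 -0.3 0 0 -0.016 -1; 4.6 -1.5 -0.3 0 0 -0.016 -1; 4.6 -1.4 -0.3 0 0 -0.016 -1; 4.6 -1.3 -0.3 0 0 -0.016 -1"
}}

```text
time: 26.78
position: [0.5263, 0.1252, 0.2384]
tool_rot: [-1.974, -2.442, 0.005]
ft_force: [1.3, 1.0, -0.5]
grip_width: 1.0
grip_force: 0.0
```

Emit:
{"name": "jog_arm", "arguments": {
  "rows": "4.6 -1.2 -0.3 0 0 -0.016 -1; 4.7 -1.2 -0.3 0 0 -0.016 -1; 4.7 -1.1 -0.3 0 0 -0.016 -1; 4.7 -1 -0.1 0 0 -0.016 -1; 0 0 0 0 0 0 -1"
}}

```text
time: 27.4
position: [0.4373, 0.2995, 0.2482]
tool_rot: [-1.885, -2.511, 0.005]
ft_force: [0.7, 0.4, -0.5]
grip_width: 1.0
grip_force: 0.0
```

Emit:
{"name": "jog_arm", "arguments": {
  "rows": "0 0 0 0 0 0 -1; 0 0 0 0 0 0 -1"
}}

```text
time: 27.65
position: [0.4412, 0.2943, 0.2496]
tool_rot: [1.899, 2.503, -0.002]
ft_force: [-0.1, -0.3, 0.0]
grip_width: 1.004
grip_force: 0.0
```

```bash
python3 - <<'E'
from h import *
s=st(); d=snap("wrist","w9")
c,a=disc(d,*proj(d,(.4388,.3039,.128)),r=22); Q=onz(d,*c,.128); print(c,a,Q)
g=cv2.cvtColor(d["img"],cv2.COLOR_BGR2HSV)
# low-saturation jar region (board is saturated): min area rect
x,y=map(int,c); m=((g[...,1]<70)*255).astype(np.uint8); sub=np.zeros_like(m); sub[y-60:y+40,x-45:x+45]=m[y-60:y+40,x-45:x+45]
n,l,st_,ce=cv2.connectedComponentsWithStats(sub); k=1+np.argmax(st_[1:,4]); print(st_[k],cv2.minAreaRect(np.argwhere(l==k)[:,::-1].astype(np.float32)))
print(plan((Q[0],Q[1],.15),.275,4))
E
```

```text
t 27.65 pos [0.4412 0.2943 0.2496] yaw 0.2727130375996551 tilt [-0.0011 -0.0009] F [-0.0777 -0.29    0.033 ] w 87.31030180735837 0.0
[319.9401 185.5178] [  9   9  29  28 618] [0.4389 0.3037 0.128 ]
[ 293  145   53   61 2954] ((319.0, 175.0), (60.0, 52.0), 90.0)
0.24 0.01 2.50 -0.000 0.000 -0.001 -1; 0.24 0.01 2.50 -0.000 0.000 -0.001 -1; 0.24 0.01 2.50 -0.000 0.000 -0.001 -1; 0.24 0.01 2.50 -0.000 0.000 -0.001 -1
None
```

The jar is square to the tool at this yaw. I'll descend and grip it.

Emit:
{"name": "jog_arm", "arguments": {
  "rows": "0.5 0 4 0 0 0 -1; 0.5 0 4 0 0 0 -1; 0 0 4 0 0 0 -1; 0 0 3 0 0 0 -1; 0 0 1.9 0 0 0 -1",
  "force": 12
}}

```text
time: 28.32
position: [0.4375, 0.3042, 0.0796]
tool_rot: [-1.897, -2.504, 0.003]
ft_force: [0.2, 0.3, -0.6]
grip_width: 0.995
grip_force: 0.0
```

Emit:
{"name": "jog_arm", "arguments": {
  "rows": "0 0 0 0 0 0 -1; 0 0 0 0 0 0 -1"
}}

```text
time: 28.58
position: [0.4385, 0.3057, 0.0823]
tool_rot: [1.896, 2.504, 0.002]
ft_force: [0.3, 0.4, -0.2]
grip_width: 1.001
grip_force: 0.0
```

Emit:
{"name": "jog_arm", "arguments": {
  "rows": "0 0 0 0 0 0 0.1; 0 0 0 0 0 0 0.1; 0 0 0 0 0 0 0.1; 0 0 0 0 0 0 0.1; 0 0 0 0 0 0 0.1"
}}

```text
time: 29.2
position: [0.4376, 0.3059, 0.0814]
tool_rot: [1.895, 2.506, 0.0]
ft_force: [-0.2, 0.5, 1.1]
grip_width: 0.575
grip_force: 11.9
```

```bash
python3 -c "
from h import *
s=st(); p=s['position']; p[2]+=.06
plan((.5505,-.0902,.14),.136,9,.1,start=(p,.2727))"
```

```text
t 29.2 pos [0.4376 0.3059 0.0814] yaw 0.27609677991103393 tilt [0.0001 0.0001] F [-0.1868  0.4566  1.0805] w 50.063996996093714 11.921230712905526
-4.58 0.02 0.02 0.000 0.000 0.015 0.1; -4.58 0.09 0.02 0.000 0.000 0.015 0.1; -4.57 0.16 0.02 0.000 0.000 0.015 0.1; -4.57 0.23 0.02 0.000 0.000 0.015 0.1; -4.57 0.30 0.02 0.000 0.000 0.015 0.1
-4.56 0.37 0.02 0.000 0.000 0.015 0.1; -4.56 0.44 0.02 0.000 0.000 0.015 0.1; -4.55 0.51 0.02 0.000 0.000 0.015 0.1; -4.54 0.58 0.02 0.000 0.000 0.015 0.1
```

Emit:
{"name": "jog_arm", "arguments": {
  "rows": "0 0 -1 0 0 0 0.1; 0 0 -2 0 0 0 0.1; 0 0 -3 0 0 0 0.1; 0 0 0 0 0 0 0.1"
}}

```text
time: 29.7
position: [0.4391, 0.307, 0.1438]
tool_rot: [1.894, 2.505, 0.008]
ft_force: [0.5, -0.5, -3.5]
grip_width: 0.579
grip_force: 11.9
```

Emit:
{"name": "jog_arm", "arguments": {
  "rows": "-3 0 0 0 0 0.015 0.1; -4.6 0.1 0 0 0 0.015 0.1; -4.6 0.2 0 0 0 0.015 0.1; -4.6 0.2 0 0 0 0.015 0.1; -4.6 0.3 0 0 0 0.015 0.1"
}}

```text
time: 30.32
position: [0.4963, 0.0969, 0.14]
tool_rot: [-1.989, -2.43, 0.003]
ft_force: [1.2, -0.1, -2.4]
grip_width: 0.574
grip_force: 11.9
```

Emit:
{"name": "jog_arm", "arguments": {
  "rows": "-4.6 0.4 0 0 0 0.015 0.1; -4.6 0.4 0 0 0 0.015 0.1; -4.5 0.5 0 0 0 0.015 0.1; -3 0.5 0 0 0 0.016 0.1; -2 0 0 0 0 0 0.1"
}}

```text
time: 30.95
position: [0.5463, -0.0843, 0.1399]
tool_rot: [-2.065, -2.367, 0.004]
ft_force: [-0.3, 0.7, -2.1]
grip_width: 0.576
grip_force: 11.9
```

Emit:
{"name": "jog_arm", "arguments": {
  "rows": "0 0 0 0 0 0 0.1; 0 0 0 0 0 0 0.1"
}}

```text
time: 31.2
position: [0.5467, -0.0801, 0.1405]
tool_rot: [-2.059, -2.37, 0.001]
ft_force: [0.0, 0.5, -3.1]
grip_width: 0.57
grip_force: 11.9
```

```bash
python3 - <<'E'
from h import *
s=st(); print(rk(s['position']))
plan((.5505,-.0902,.0595),.136,4,.1)
d=snap("wrist","w10")
for n,P in [('a',(.623,.0195)),('b',(.630,-.029)),('c',(.6438,-.1326))]:
    p=proj(d,(*P,.104)); print(n,p)
    if 30<p[0]<610 and 35<p[1]<270:
        c,a=disc(d,*p,r=28); Q=onz(d,*c,.104); print(c,a,Q[:2],rk(Q))
E
```

```text
t 31.2 pos [ 0.5467 -0.0801  0.1405] yaw 0.1401342140729873 tilt [ 0.0009 -0.0015] F [ 0.026   0.5192 -3.0809] w 49.55280975851675 11.931254595983773
[-0.0874  0.0015]
-0.26 0.06 2.02 -0.000 -0.000 0.001 0.1; -0.26 0.06 2.02 -0.000 -0.000 0.001 0.1; -0.26 0.06 2.02 -0.000 -0.000 0.001 0.1; -0.26 0.06 2.02 -0.000 -0.000 0.001 0.1
a [476.9848  90.5034]
[477.7337  88.2159] [   7    3   46   47 1686] [0.6231 0.0208] [0.002 0.091]
b [465.9863 174.9133]
[465.9339 174.4703] [   8    9   43   40 1331] [ 0.6299 -0.0287] [0.002  0.0411]
c [445.1334 319.5595]
```

Emit:
{"name": "jog_arm", "arguments": {
  "rows": "-0.3 0.1 2.5 0 0 0.004 0.1; -0.3 0 2.5 0 0 0 0.1; -0.4 0 2 0 0 0 0.1; 0 0 0.8 0 0 0 0.1; 0 0 0 0 0 0 0.1"
}}

```text
time: 31.88
position: [0.5497, -0.0902, 0.063]
tool_rot: [-2.064, -2.367, 0.001]
ft_force: [-0.9, -0.5, -2.1]
grip_width: 0.578
grip_force: 11.9
```

Emit:
{"name": "jog_arm", "arguments": {
  "rows": "0 0 0 0 0 0 0.1; 0 0 0 0 0 0 0.1"
}}

```text
time: 32.12
position: [0.5506, -0.0905, 0.0642]
tool_rot: [2.064, 2.367, 0.002]
ft_force: [-1.2, -0.2, -1.6]
grip_width: 0.576
grip_force: 11.9
```

```bash
python3 -c "
from h import *
s=st(); print(rk(s['position']))"
```

```text
t 32.125 pos [ 0.5506 -0.0905  0.0642] yaw 0.136150950363368 tilt [0.     0.0017] F [-1.1641 -0.1646 -1.5797] w 50.0719969183771 11.9311737944372
[-0.085  -0.0093]
```

Emit:
{"name": "jog_arm", "arguments": {
  "rows": "0 0.4 0.55 0 0 0 0.1; 0 1 0 0 0 0 0.1; 0 1 0 0 0 0 0.1; 0 0.8 0 0 0 0 0.1; 0 0 0 0 0 0 0.1"
}}

```text
time: 32.75
position: [0.5824, -0.0861, 0.0578]
tool_rot: [2.064, 2.367, -0.0]
ft_force: [-0.3, -0.5, -2.6]
grip_width: 0.574
grip_force: 11.9
```

Emit:
{"name": "jog_arm", "arguments": {
  "rows": "0 0 0 0 0 0 0.1; 0 0 0 0 0 0 0.1"
}}

```text
time: 33.0
position: [0.5813, -0.0864, 0.0578]
tool_rot: [-2.066, -2.367, 0.0]
ft_force: [0.6, -0.1, -2.0]
grip_width: 0.575
grip_force: 11.9
```

```bash
python3 -c "
from h import *
s=st(); print(rk(s['position']))"
```

```text
t 33.0 pos [ 0.5813 -0.0864  0.0578] yaw 0.13568841524568945 tilt [ 0.0002 -0.0002] F [ 0.6457 -0.1125 -1.9786] w 50.03836034027114 11.931214670185
[-0.054  -0.0094]
```

Emit:
{"name": "jog_arm", "arguments": {
  "rows": "0.03 0.3 -0.04 0 0 0 0.1; 0 0.3 0 0 0 0 0.1; 0 0.3 0 0 0 0 0.1; 0 0 0 0 0 0 0.1"
}}

```text
time: 33.5
position: [0.5908, -0.0846, 0.0582]
tool_rot: [2.065, 2.367, 0.0]
ft_force: [0.7, -0.5, -2.3]
grip_width: 0.575
grip_force: 11.9
```

Emit:
{"name": "jog_arm", "arguments": {
  "rows": "0 0.3 0 0 0 0 0.1; 0 0.3 0 0 0 0 0.1; 0 0.3 0 0 0 0 0.1; 0 0 0 0 0 0 0.1"
}}

```text
time: 34.0
position: [0.5997, -0.0834, 0.0582]
tool_rot: [2.065, 2.367, 0.0]
ft_force: [-0.1, -0.1, -2.1]
grip_width: 0.57
grip_force: 11.9
```

```bash
python3 -c "
from h import *
s=st(); print(rk(s['position']),s['torque'])"
```

```text
t 34.0 pos [ 0.5997 -0.0834  0.0582] yaw 0.136179141023179 tilt [-0.      0.0001] F [-0.0555 -0.1355 -2.0893] w 49.62318219878843 11.931165265850723
[-0.0354 -0.009 ] [-0.066  -0.0289  0.0183]
```

It is entering freely, with no contact forces so far.

Emit:
{"name": "jog_arm", "arguments": {
  "rows": "0 0.3 0 0 0 0 0.1; 0 0.4 0 0 0 0 0.1; 0 0.4 0 0 0 0 0.1; 0 0 0 0 0 0 0.1"
}}

```text
time: 34.5
position: [0.6107, -0.0819, 0.0582]
tool_rot: [2.065, 2.367, 0.0]
ft_force: [0.3, -0.3, -2.7]
grip_width: 0.574
grip_force: 11.9
```

Emit:
{"name": "jog_arm", "arguments": {
  "rows": "0 0.4 0 0 0 0 0.1; 0 0.4 0 0 0 0 0.1; 0 0.4 0 0 0 0 0.1; 0 0 0 0 0 0 0.1"
}}

```text
time: 35.0
position: [0.6226, -0.0803, 0.0582]
tool_rot: [2.065, 2.367, 0.0]
ft_force: [1.1, -0.6, -2.7]
grip_width: 0.577
grip_force: 11.9
```

Emit:
{"name": "jog_arm", "arguments": {
  "rows": "0 0.4 0 0 0 0 0.1; 0 0.4 0 0 0 0 0.1; 0 0 0 0 0 0 0.1; 0 0 0 0 0 0 0.1"
}}

```text
time: 35.5
position: [0.63, -0.0793, 0.0582]
tool_rot: [-2.065, -2.367, 0.0]
ft_force: [0.5, -0.3, -2.8]
grip_width: 0.578
grip_force: 11.9
```

```bash
python3 -c "
from h import *
s=st(); print(rk(s['position']),s['torque'])"
```

```text
t 35.5 pos [ 0.63   -0.0793  0.0582] yaw 0.13602054249367063 tilt [ 0.     -0.0002] F [ 0.5414 -0.2852 -2.7505] w 50.27478734839086 11.931135712657124
[-0.0048 -0.0091] [-0.1103  0.0819  0.0165]
```

Emit:
{"name": "jog_arm", "arguments": {
  "rows": "0 0.25 0 0 0 0 0.1; 0 0.25 0 0 0 0 0.1; 0 0 0.04 0 0 0 0.1; 0 0 0 0 0 0 0.1"
}}

```text
time: 36.0
position: [0.635, -0.0786, 0.0577]
tool_rot: [-2.065, -2.367, 0.0]
ft_force: [-0.6, -0.0, -2.5]
grip_width: 0.573
grip_force: 11.9
```

Emit:
{"name": "jog_arm", "arguments": {
  "rows": "0 0 0.04 0 0 0 0.1; 0 0 0 0 0 0 0.1"
}}

```text
time: 36.25
position: [0.635, -0.0787, 0.0575]
tool_rot: [-2.065, -2.367, -0.0]
ft_force: [-0.7, 0.7, -0.9]
grip_width: 0.575
grip_force: 11.9
```

Emit:
{"name": "jog_arm", "arguments": {
  "rows": "0 0 0.03 0 0 0 0.1; 0 0 0 0 0 0 0.1"
}}

```text
time: 36.5
position: [0.635, -0.0786, 0.0575]
tool_rot: [-2.065, -2.367, -0.0]
ft_force: [-1.9, 0.2, 1.5]
grip_width: 0.575
grip_force: 11.9
```

Emit:
{"name": "jog_arm", "arguments": {
  "rows": "0 0.08 0 0 0 0 0.1; 0 0 0 0 0 0 0.1"
}}

```text
time: 36.75
position: [0.636, -0.0787, 0.0574]
tool_rot: [2.065, 2.367, 0.0]
ft_force: [-2.0, 0.2, 2.2]
grip_width: 0.573
grip_force: 11.9
```

```bash
python3 -c "
from h import *
s=st(); print(rk(s['position']),s['torque'])"
```

```text
t 36.75 pos [ 0.636  -0.0787  0.0574] yaw 0.1359333771931781 tilt [-0.      0.0002] F [-2.0117  0.2372  2.2024] w 49.840326525716236 11.934723258018494
[ 0.0012 -0.0092] [-0.0717  0.5226  0.0154]
```

Foot is on the base; now I'll feel for the strip.

Emit:
{"name": "jog_arm", "arguments": {
  "rows": "0 0.04 0 0 0 0 0.1; 0 0 0 0 0 0 0.1"
}}

```text
time: 37.0
position: [0.6362, -0.0786, 0.0575]
tool_rot: [-2.065, -2.367, 0.0]
ft_force: [-2.3, 0.8, 4.9]
grip_width: 0.577
grip_force: 11.9
```

Emit:
{"name": "jog_arm", "arguments": {
  "rows": "0 0.04 0 0 0 0 0.1; 0 0 0 0 0 0 0.1"
}}

```text
time: 37.25
position: [0.6362, -0.0786, 0.0575]
tool_rot: [-2.065, -2.367, 0.001]
ft_force: [-4.7, 0.4, 6.4]
grip_width: 0.58
grip_force: 11.9
```

Emit:
{"name": "jog_arm", "arguments": {
  "rows": "0 0.04 0 0 0 0 0.1; 0 0 0 0 0 0 0.1"
}}

```text
time: 37.5
position: [0.6363, -0.0787, 0.0575]
tool_rot: [-2.065, -2.366, 0.002]
ft_force: [-4.8, 0.6, 7.1]
grip_width: 0.579
grip_force: 11.9
```

Emit:
{"name": "jog_arm", "arguments": {
  "rows": "0 -0.07 -0.03 0 0 0 0.1; 0 0 0 0 0 0 0.1"
}}

```text
time: 37.75
position: [0.6362, -0.0786, 0.0575]
tool_rot: [-2.065, -2.367, 0.0]
ft_force: [-3.9, -0.9, 4.1]
grip_width: 0.574
grip_force: 11.9
```

Emit:
{"name": "jog_arm", "arguments": {
  "rows": "0 0 0 0 0 0 -0.2; 0 0 0 0 0 0 -1; 0 0 0 0 0 0 -1; 0 0 0 0 0 0 -1; 0 0 0 0 0 0 -1"
}}

```text
time: 38.38
position: [0.6365, -0.0784, 0.0574]
tool_rot: [2.065, 2.367, 0.0]
ft_force: [-0.3, 0.1, -0.1]
grip_width: 0.952
grip_force: 0.0
```

Emit:
{"name": "jog_arm", "arguments": {
  "rows": "0 0 -2 0 0 0 -1; 0 0 -5 0 0 0 -1; 0 0 -5 0 0 0 -1; 0 0 -4.8 0 0 0 -1; 0 0 0 0 0 0 -1"
}}

```text
time: 39.0
position: [0.6391, -0.0795, 0.2322]
tool_rot: [2.061, 2.361, 0.011]
ft_force: [-0.8, -0.1, -0.3]
grip_width: 0.998
grip_force: 0.0
```

Emit:
{"name": "jog_arm", "arguments": {
  "rows": "0 0 0 0 0 0 -1; 0 0 0 0 0 0 -1"
}}

```text
time: 39.25
position: [0.6356, -0.0782, 0.2242]
tool_rot: [-2.064, -2.366, 0.002]
ft_force: [-0.3, 0.0, -0.2]
grip_width: 0.998
grip_force: 0.0
```

```bash
python3 - <<'E'
from h import *
s=st(); print(rk(s['position']))
d=snap("wrist","w11")
for n,y in zip("abncd",(.0906,.0407,-.0115,-.0637,-.1143)):
    c,sn=np.cos(TH),np.sin(TH); P=ORG[:2]+[c*.0018-sn*y,sn*.0018+c*y]; p=proj(d,(*P,.104))
    if 35<p[1]<285:
        q,a=disc(d,*p,r=20); Q=onz(d,*q,.104); print(n,q,a,Q[:2],rk(Q))
# body square-ness: rim ring edges angle of new jar vs neighbours: strip dark/bright side edges
t=snap("top","t11")
E
```

```text
t 39.25 pos [ 0.6356 -0.0782  0.2242] yaw 0.136049170162954 tilt [ 0.0005 -0.0021] F [-0.2904  0.0398 -0.1717] w 86.86662719991938 0.0
[ 0.0009 -0.0087]
a [321.4076  77.4565] [  6   4  32  34 839] [0.6233 0.0204] [0.0022 0.0906]
b [321.3603 140.4916] [  7   6  30  30 716] [ 0.6301 -0.029 ] [0.0022 0.0408]
n [320.9673 199.8448] [  7   8  29  27 612] [ 0.6369 -0.0809] [ 0.0018 -0.0116]
c [320.9454 253.0734] [  8   9  27  25 531] [ 0.644  -0.1327] [ 0.0018 -0.0638]
```

Emit:
{"name": "jog_arm", "arguments": {
  "rows": "-2.5 0 0 0 0 0 -1; -2.5 0 0 0 0 0 -1; 0 0 0 0 0 0 -1; 0 0 0 0 0 0 -1; 0 0 0 0 0 0 -1"
}}

```text
time: 39.98
position: [0.6432, -0.1261, 0.2252]
tool_rot: [-2.062, -2.369, -0.001]
ft_force: [-0.2, -0.5, 0.1]
grip_width: 1.001
grip_force: 0.0
```

```bash
python3 - <<'E'
from h import *
s=st(); d=snap("wrist","w12")
for n,y in zip("abncd",(.0906,.0407,-.0115,-.0637,-.1143)):
    c,sn=np.cos(TH),np.sin(TH); P=ORG[:2]+[c*.0018-sn*y,sn*.0018+c*y]; p=proj(d,(*P,.104))
    if 35<p[1]<285:
        q,a=disc(d,*p,r=20); print(n,a,rk(onz(d,*q,.104)))
        # clasp-hinge line: low-sat/bright body edges -> skip
E
```

```text
t 39.975 pos [ 0.6432 -0.1261  0.2252] yaw 0.13816968128765464 tilt [ 0.0011 -0.0002] F [-0.1892 -0.4526  0.12  ] w 87.06809279129848 0.0
b [  6   4  31  34 831] [0.0022 0.0407]
n [  6   7  30  30 703] [ 0.0019 -0.0117]
c [  7   8  28  27 603] [ 0.0018 -0.064 ]
d [  8   8  27  25 527] [ 0.0022 -0.1138]
```

All five jars are in line to within 0.5 mm, evenly spaced, with the robot clear. Handing in the job.

```bash
python3 -c "
from h import *
print(ticket.close_job())"
```

```text
the job is handed in; nothing more can be done
None
```

The jar is in the middle of the row, clasp to the front and back against the holder's strip. All five jars line up to within about 0.5 mm by camera, with about 2 mm free on each side of the new one; I handed the job in at about 40 s, and no verdict came back.

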